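# Tip the carving block over the fence onto its cork packing

## Robot

A 6-joint arm with a two-finger parallel gripper is mounted at the origin on a cart in front of the work surface, level with it; the furniture and walls round the work are solid. World frame = base frame: x ahead of the robot, y to its left, z up, the work surface at z = 0. Lengths are in m, angles in rad, forces in N, time in s.
With the tool pointing down it reaches from about 0.25 to 0.775 m from the base axis. Payload 4 kg.
Tool frame: the origin (TCP) lies at the very end of the fingers, on their centre line; the grasp point (between the pads) lies 19 mm behind it; z points along the fingers, y is the line along which they close (so a half turn about z gives the same grasp; the last joint's range is limited). The gripper opens to 94 mm and grips with 3 to 60 N. Pads are 16 mm wide; open, the fingers measure 119 mm over their backs; the gripper's body (75 mm by 177 mm) begins 78 mm behind the grasp point.
Start: joints at [-1.354, 0.087, 1.371, -0, 1.684, -0.103], TCP at [0.173, -0.522, 0.182] pointing down, gripper open.
Joint ranges: [-3.1, 3.1], [-0.76, 2.03], [0.27, 2.55], [-1.08, 4.22], [0.17, 2.65], [-2.57, 2.57]. Speed limits (rad/s): [2.79, 2.79, 3.14, 3.14, 3.14, 3.14].

## Interface

Orientations are given as [roll, pitch, yaw] about the fixed x, y, z axes, in that order (R = Rz(yaw) Ry(pitch) Rx(roll)).
In Python, from bench import robot, snapshot, finder gives the robot as it stands.
- The arm moves only by the tool drive_tool, never from a script. Its argument "deltas" is text: rows parted by semicolons, each of 7 numbers parted by spaces: the shift along the tool's x, y, z each as a share of 100 mm, from -1 to 1, then the turn, a rotation vector about the tool's x, y, z each as a share of 90 degrees, from -1 to 1, then the finger opening in mm, from 0 to 94. In form: tx ty tz rx ry rz gripper; .... A call has 1 to 5 rows; each row is the pose to reach, as a shift and turn from the pose commanded when the call began, along the tool's axes at that moment; what a row does not reach only later rows make up. A row lasts 1/10 s, in which the tool goes at most 50 mm and 8.59 degrees, less where a joint would pass 70% of its speed; a pose out of reach is approached as far as the arm can. A call with a number of a shift or a turn outside -1 to 1 is refused whole. A call with a gripper value outside its range is refused whole. The fingers move at their own pace and stop on an object; the grip force is fixed at half the most. Time passes only in rows, so rows that repeat a pose let the fingers close. It gives the time, the measured TCP pose, the force, the opening and the grip force at its end, in the units of the state.
- robot.get_obs(): the state, without advancing time (a new reading comes with each control period).
- snapshot(name): name is "scene" or "top" or "wrist"; returns a dict with "img" (420x560x3 uint8, red, green, blue), "fx", "fy", "cx", "cy" (pixels), "D" ([k1, k2, p1, p2, k3] as OpenCV has them; the pictures are not rectified), "T" (4x4, takes a point from camera to world coordinates); the wrist camera has in their place "hand_eye" (4x4, takes a point from camera to tool coordinates, whose origin is the TCP and whose axes are the flange's). Camera axes: x right, y up, looking along -z (the intrinsics and any distortion apply to the point x, -y, -z); pixel columns grow to the right and rows downward; lengths in m; the calibration is good to about 2 mm. A picture is of the moment at which its call begins: read the wrist's pose just before it. There is no depth.
- robot.close_job(): hands the job in; it is judged then, once.
Trained networks look in the newest picture that a camera, given by its name, has taken for a name from the list of things; names that differ only in an ending like _2 or _b are one class to them, and where a whole thing is asked for, a point or a joint stands for the part that bears it (a point fixed in the world has none). Each returns a list of dicts, best first, with "confidence" (0 to 1); they miss things now and then, are a little off and sometimes report something else, mostly with a low value. They report only what shows in the picture. A call takes as long as a camera call.
- finder.look_for(camera, thing): "xy" ([column, row] in pixels, amid what is visible of it).
- finder.masks_of(camera, thing): "region" (420x560 bool, what is visible of it) and "xy" ([column, row] in pixels, amid what is visible of it).
- finder.landmark_of(camera, thing): "xy" ([column, row] in pixels: a listed point, or the origin of a listed thing).
The state is a dict: "time": time; "joint_positions": joint angles; "qvel": joint speeds; "joint_torque": joint torques, N m; "tool_pos": TCP position; "ee_rot": TCP orientation; "wrist_force": force on the tool from outside, world axes, zero at the start; "wrist_torque": the same for the moment, N m; "width": finger opening in m; "finger_force": force on a finger pad.
Only numpy, scipy, OpenCV 4.12 (cv2) and the standard library are available. Lean on these libraries where they do the work, as an engineer would, in place of code of your own. Each camera call takes 0.05 s, during which the arm holds its last target. There are 200 camera calls.

## Task

Get the carving block ready for work on its rosette face: first lay the cork sanding block (the one on the bare table beside the jig, not the one by the scissors) flat in the empty bay of the wooden jig, between its rails, and let go of it. Then slide the white block along the jig, still standing upright, until it stands squarely against the dark fence, and only then tip it forwards over the fence so that it comes to lie on the cork, squarely along the jig with the rosette on top. Do not disturb the mug or the glue bottle.

Things in the scene. Friction and masses are not known exactly. Their poses are not given: they have to be found in the camera images.
- jig: Wooden tipping jig fixed to the table, 316 x 140 mm. Its +x: the way the block is slid and tipped; z up. Origin: at table height, under the middle of the face of the dark fence that the block comes up against. Along x: standing ledge -180 to 0 mm (top at z 18 mm), fence 0 to 12 mm (130 mm wide, top at z 37), bay 12 to 123 mm, dark end stop 123 to 135 mm (top at z 20).
- bay (a point): Middle of the bay's floor, 67.5 mm past the jig's origin along its x and 6 mm above the table. The bay is 111 mm long and 70 mm wide, between four low corner rails 10 mm thick, tops 18 mm above the table, with a 55 mm gap between the rails on either side for fingers.
- carving_block: White aerated carving block, 90 (x) x 100 (y) x 150 mm (z, upright), 0.6 to 0.95 kg, too thick to grasp. Origin: middle of its underside. Starts upright on the ledge, +x face 30 to 55 mm from the fence, turned up to 0.12 rad; grey rosette on its -x face. Pushed over 50 mm above its foot it may tip, not slide; to push it so low the tool must lean back some 40 degrees to clear its top.
- block_mid (a point): The middle of the carving block, 75 mm above its underside. At the fence, the block is tipped by a push near its top; once it leans 40 to 50 degrees it falls over by itself and stays lying, this point then about 83 mm above the table and 30 to 60 mm past the fence face.
- cork_block: Brown cork sanding block, 60 (its x) x 100 (its y) x 32 mm high, 0.06 kg, lying flat on the bare table to the right of the jig (a like one by the red scissors is no part of the job). Origin: middle of its underside; z up. Grasp it across its 60 mm width. It goes into the bay with its long side along the jig's x; it then stands 1 mm above the fence. Either end may be forward.
- mug: Blue striped mug with red inside, 83 x 117 x 95 mm, origin at the middle of its underside; a bystander to be left alone.
- glue_bottle: White and blue glue bottle, 49 x 63 x 140 mm, origin at the middle of its underside; a bystander to be left alone.

How it is judged:
By the outcome, as a careful person would: the job done as asked, in the order asked, and still so for the second after the job is handed in, with the robot touching nothing.
It also fails if it takes over 61 s, if anything falls off the work surface, if the arm or the gripper's body presses on something with over 40 N, if the wrist force passes 120 N, or if a joint passes its speed limit or range.

## Working session

There is one attempt and no reset: what is moved stays moved. The work goes in short steps, Python scripts to look and compute and a tool call to move; the robot and the scene stay as the last step left them, time stands still between calls to the robot, and variables do not carry over. Pictures are saved under pics/ and viewed, at most 10 in all, crops included, and the job is handed in when it is done.

Besides the shell and the picture viewer there is one more tool, called as name(argument=value, ...) on one line, values as JSON. drive_tool: Moves the arm, as the interface text tells. Shift numbers are shares of 100 mm and turn numbers shares of 90 degrees, none past 1 either way. Its arguments: {"type":"object","properties":{"deltas":{"type":"string"}},"required":["deltas"]}

```bash
mkdir -p pics; ls; cat > h.py <<'E'
import numpy as np, cv2
from scipy.spatial.transform import Rotation as R
from bench import robot, snapshot, finder
def save(s,n): cv2.imwrite('pics/'+n,cv2.cvtColor(s['img'],cv2.COLOR_RGB2BGR))
def toolT(o=None):
    o=o or robot.get_obs(); T=np.eye(4); T[:3,3]=o['tool_pos']; T[:3,:3]=R.from_euler('xyz',o['ee_rot']).as_matrix(); return T
def camT(s,T=None): return s['T'] if 'T' in s else T@s['hand_eye']
def KD(s): return np.array([[s['fx'],0,s['cx']],[0,s['fy'],s['cy']],[0,0,1.]]),np.array(s['D'],float)
def ground(s,uv,z,T=None):
    K,D=KD(s);C=camT(s,T)
    p=cv2.undistortPoints(np.array(uv,float).reshape(-1,1,2),K,D)[:,0]
    d=np.c_[p[:,0],-p[:,1],-np.ones(len(p))]@C[:3,:3].T; o=C[:3,3]
    return o+d*((z-o[2])/d[:,2])[:,None]
def proj(s,P,T=None):
    K,D=KD(s);C=np.linalg.inv(camT(s,T)); P=np.atleast_2d(P)@C[:3,:3].T+C[:3,3]
    return cv2.projectPoints(P*[1,-1,-1],np.zeros(3),np.zeros(3),K,D)[0][:,0]
E
python3 - <<'E'
from h import *
for c in ['scene','top']:
    s=snapshot(c); save(s,c+'.png'); print(c,s['T'][:3,3].round(3))
    for t in ['jig','bay','carving_block','block_mid','cork_block','mug','glue_bottle']:
        r=finder.landmark_of(c,t); print(t,[(np.round(x['xy']),round(x['confidence'],2),ground(s,x['xy'],{'bay':.006,'carving_block':.018,'block_mid':.093}.get(t,0))[0,:2].round(3)) for x in r[:3]])
print(robot.get_obs())
E
```

```text
pics
scene [ 0.311 -0.62   0.709]
jig []
bay [(array([263., 206.]), 0.85, array([ 0.6  , -0.036]))]
carving_block [(array([219., 169.]), 0.61, array([0.559, 0.104]))]
block_mid [(array([216., 145.]), 0.77, array([0.556, 0.101]))]
cork_block [(array([285., 344.]), 0.59, array([ 0.487, -0.333]))]
mug [(array([370., 303.]), 0.68, array([ 0.662, -0.34 ]))]
glue_bottle [(array([335., 206.]), 0.69, array([ 0.739, -0.108]))]
top [ 0.481 -0.101  1.046]
jig [(array([220., 223.]), 0.74, array([0.576, 0.027]))]
bay [(array([245., 213.]), 0.6, array([ 0.604, -0.036]))]
carving_block [(array([189., 228.]), 0.75, array([0.561, 0.102]))]
block_mid []
cork_block [(array([358., 260.]), 0.86, array([ 0.489, -0.326]))]
mug [(array([367., 194.]), 0.94, array([ 0.661, -0.35 ])), (array([247., 212.]), 0.44, array([ 0.608, -0.04 ]))]
glue_bottle [(array([277., 165.]), 0.69, array([ 0.731, -0.114]))]
{'time': 0.8, 'joint_positions': array([-1.35411056e+00,  8.71670501e-02,  1.37070379e+00,  1.11047366e-05,
        1.68359817e+00, -1.03094971e-01]), 'qvel': array([-0.00047045,  0.00039311, -0.0019097 ,  0.00101795,  0.00148039,
       -0.00074445]), 'joint_torque': array([ 6.27193640e-04, -3.39987624e+01, -3.02577209e+01,  7.14274426e-02,
        2.34698056e-02, -2.96759345e-05]), 'tool_pos': array([ 0.17290345, -0.52213549,  0.18222198]), 'ee_rot': array([3.14146853e+00, 1.74896457e-06, 3.19781988e-01]), 'wrist_force': array([ 0.53543676,  0.25753703, -0.04437252]), 'wrist_torque': array([ 0.00721509,  0.03694696, -0.03343131]), 'finger_force': 0.0, 'width': 0.09381368318514889}
```

View pictures.

View pics/scene.png

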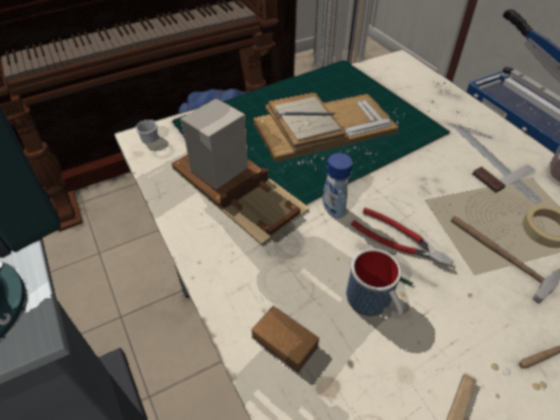

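View pics/top.png

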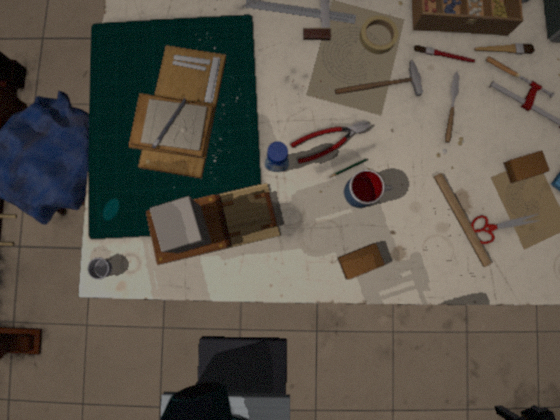

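```bash
python3 - <<'E'
from h import *
s=snapshot('top')
im=cv2.cvtColor(s['img'],cv2.COLOR_RGB2BGR)
cv2.imwrite('pics/crop1.png',cv2.resize(im[175:275,140:290],None,fx=5.3,fy=5.3,interpolation=cv2.INTER_CUBIC))
for t,z in [('cork_block',.032),('jig',.01)]:
    for r in finder.masks_of('top',t)[:2]:
        m=r['region']; c=max(cv2.findContours(m.astype('uint8'),0,cv2.CHAIN_APPROX_NONE)[0],key=cv2.contourArea)[:,0]
        g=ground(s,c,z)[:,:2]; q=cv2.minAreaRect(g.astype('float32')*1000); print(t,r['confidence'],r['xy'],q)
E
```

```text
cork_block 0.6 [359.2, 260.0] ((486.879150390625, -325.44525146484375), (63.56978225708008, 108.1080551147461), 21.236652374267578)
jig 0.84 [233.0, 221.6] ((576.6039428710938, 47.9656982421875), (141.97244262695312, 317.9648742675781), 15.025113105773926)
```

View pics/crop1.png

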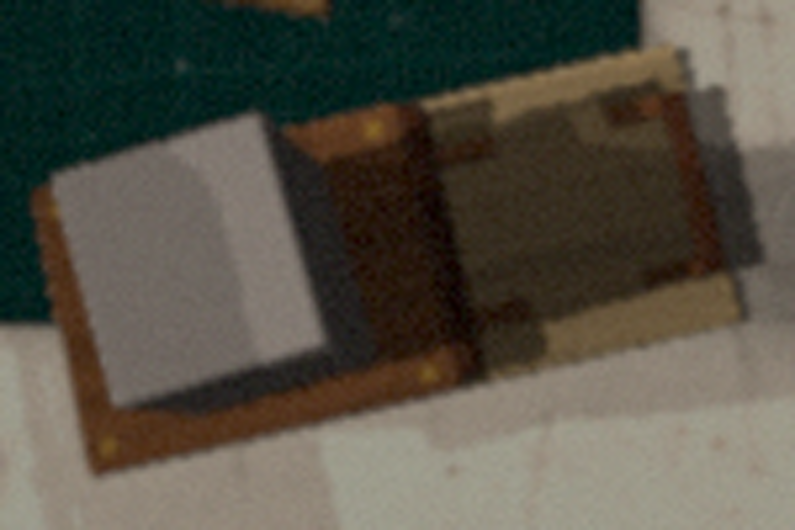

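```bash
cat >> h.py <<'E'
def plan(pos,rot,n,start=None):
    """prints n relative moves (tool axes, units of the drive call) towards a pose"""
    T=start if start is not None else toolT(); p0=T[:3,3]; R0=R.from_matrix(T[:3,:3]); rv=(R0.inv()*rot).as_rotvec()
    for i in range(n):
        a=R0*R.from_rotvec(rv*i/n); d=a.inv().apply((np.array(pos)-p0)/n)
        print(np.round(np.r_[d/.1,rv/n/(np.pi/2)],3))
    E=np.eye(4);E[:3,3]=pos;E[:3,:3]=rot.as_matrix();return E
def down(yaw): return R.from_euler('xyz',[np.pi,0,np.deg2rad(yaw)])
E
python3 - <<'E'
from h import *
plan([.487,-.3255,.12],down(111.2),4)
E
```

```text
[ 0.9   -0.22   0.155  0.     0.    -0.258]
[ 0.914  0.153  0.155  0.     0.    -0.258]
[ 0.78   0.501  0.155  0.     0.    -0.258]
[ 0.519  0.767  0.156  0.     0.    -0.258]
```

drive_tool(deltas="0.9 -0.22 0.155 0 0 -0.258 94; 0.9 -0.22 0.155 0 0 -0.258 94; 0.9 -0.22 0.155 0 0 -0.258 94")

```text
time: 1.25
tool_pos: [0.2549, -0.4698, 0.1656]
ee_rot: [-3.14, -0.003, 0.736]
wrist_force: [-1.3, -0.3, 0.2]
width: 0.0942
finger_force: 0.0
```

drive_tool(deltas="0.914 0.153 0.155 0 0 -0.258 94; 0.914 0.153 0.155 0 0 -0.258 94; 0.914 0.153 0.155 0 0 -0.258 94")

```text
time: 1.55
tool_pos: [0.3334, -0.4203, 0.15]
ee_rot: [-3.141, -0.003, 1.141]
wrist_force: [-0.7, 0.0, -0.5]
width: 0.0939
finger_force: 0.0
```

drive_tool(deltas="0.78 0.5 0.155 0 0 -0.258 94; 0.78 0.5 0.155 0 0 -0.258 94; 0.78 0.5 0.155 0 0 -0.258 94")

```text
time: 1.85
tool_pos: [0.4117, -0.371, 0.1343]
ee_rot: [3.141, -0.003, 1.546]
wrist_force: [0.3, 0.4, -0.0]
width: 0.094
finger_force: 0.0
```

drive_tool(deltas="0.52 0.77 0.155 0 0 -0.258 94; 0.52 0.77 0.155 0 0 -0.258 94; 0.52 0.77 0.155 0 0 -0.258 94; 0.52 0.77 0.155 0 0 -0.258 94")

```text
time: 2.25
tool_pos: [0.488, -0.3243, 0.1196]
ee_rot: [-3.141, -0.001, 1.943]
wrist_force: [0.6, -0.4, 0.9]
width: 0.0941
finger_force: 0.0
```

```bash
python3 - <<'E'
from h import *
o=robot.get_obs();T=toolT(o);print(o['tool_pos'],np.rad2deg(o['ee_rot']),o['time'])
s=snapshot('wrist');save(s,'w1.png');print(s['hand_eye'].round(3))
for r in finder.masks_of('wrist','cork_block')[:2]:
    m=r['region'];c=max(cv2.findContours(m.astype('uint8'),0,cv2.CHAIN_APPROX_NONE)[0],key=cv2.contourArea)[:,0]
    print(c.min(0),c.max(0)); g=ground(s,c,.032,T)[:,:2]; print(r['confidence'],cv2.minAreaRect(g.astype('float32')*1000))
E
```

```text
[ 0.48795638 -0.32428884  0.11957255] [-1.79957341e+02 -4.16024213e-02  1.11322912e+02] 2.25
[[ 0.001  0.973  0.232  0.066]
 [ 1.    -0.001 -0.     0.   ]
 [ 0.     0.232 -0.973 -0.203]
 [ 0.     0.     0.     1.   ]]
[243 155] [309 260]
0.78 ((487.9020690917969, -328.9375915527344), (61.65880584716797, 103.27747344970703), 23.35847282409668)
```

View pics/w1.png

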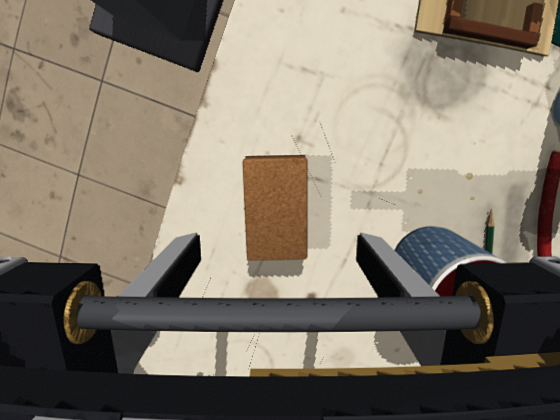

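drive_tool(deltas="-0.044 -0.017 0.5 0 0 -0.017 94; -0.044 -0.017 0.9 0 0 -0.017 94; -0.044 -0.017 0.9 0 0 -0.017 94")

```text
time: 2.65
tool_pos: [0.4823, -0.3275, 0.0237]
ee_rot: [-3.135, -0.012, 1.964]
wrist_force: [0.1, 0.9, -0.3]
width: 0.0939
finger_force: 0.0
```

drive_tool(deltas="0 0 0.12 0 0 0 94; 0 0 0.235 0 0 0 94; 0 0 0.235 0 0 0 50; 0 0 0.235 0 0 0 50; 0 0 0.235 0 0 0 50")

```text
time: 3.15
tool_pos: [0.4881, -0.3307, 0.0081]
ee_rot: [3.14, 0.002, 1.968]
wrist_force: [0.6, -0.1, -0.1]
width: 0.0737
finger_force: 0.0
```

drive_tool(deltas="0 0 0 0 0 0 50; 0 0 0 0 0 0 50; 0 0 0 0 0 0 50")

```text
time: 3.45
tool_pos: [0.4878, -0.3303, 0.0075]
ee_rot: [3.141, 0.001, 1.968]
wrist_force: [0.3, 0.1, 1.7]
width: 0.0592
finger_force: 30.0
```

```bash
python3 - <<'E'
from h import *
T=toolT(); T[2,3]+=.095
plan([.601,-.038,.10],down(105),4,T)
E
```

```text
[0.565 0.544 0.006 0.    0.    0.021]
[0.583 0.524 0.006 0.    0.    0.021]
[0.6   0.504 0.006 0.    0.    0.021]
[0.617 0.484 0.006 0.    0.    0.021]
```

drive_tool(deltas="0 0 -0.4 0 0 0 50; 0 0 -0.95 0 0 0 50; 0 0 -0.95 0 0 0 50")

```text
time: 3.75
tool_pos: [0.4906, -0.3328, 0.1096]
ee_rot: [3.135, 0.012, 1.968]
wrist_force: [1.2, 0.1, 0.6]
width: 0.0596
finger_force: 30.0
```

drive_tool(deltas="0.3 0.28 0 0 0 0.02 50; 0.565 0.544 0 0 0 0.02 50")

```text
time: 3.95
tool_pos: [0.5157, -0.2567, 0.1019]
ee_rot: [3.141, 0.0, 1.933]
wrist_force: [-0.3, -0.4, -0.3]
width: 0.0594
finger_force: 30.0
```

drive_tool(deltas="0.3 0.28 0 0 0 0.02 50; 0.583 0.524 0 0 0 0.02 50")

```text
time: 4.15
tool_pos: [0.5439, -0.1821, 0.101]
ee_rot: [-3.141, -0.001, 1.904]
wrist_force: [0.9, -0.7, -0.5]
width: 0.0592
finger_force: 30.0
```

drive_tool(deltas="0.3 0.28 0 0 0 0.02 50; 0.6 0.504 0 0 0 0.02 50")

```text
time: 4.35
tool_pos: [0.572, -0.1088, 0.101]
ee_rot: [-3.141, -0.0, 1.873]
wrist_force: [0.5, 0.1, -0.5]
width: 0.0592
finger_force: 30.0
```

drive_tool(deltas="0.3 0.28 0 0 0 0.02 50; 0.617 0.484 0 0 0 0.021 50; 0.617 0.484 0 0 0 0.021 50; 0.617 0.484 0 0 0 0.021 50; 0.617 0.484 0 0 0 0.021 50")

```text
time: 4.85
tool_pos: [0.599, -0.0381, 0.1012]
ee_rot: [-3.141, 0.0, 1.84]
wrist_force: [-0.6, -0.5, 0.2]
width: 0.0593
finger_force: 30.0
```

```bash
python3 - <<'E'
from h import *
o=robot.get_obs();T=toolT(o);print(o['tool_pos'],np.rad2deg(o['ee_rot']),o['time'],o['width'])
s=snapshot('wrist');save(s,'w2.png')
for t,z in [('bay',.006),('jig',0),('cork_block',.1)]:
    for r in finder.landmark_of('wrist',t)[:2]: print(t,r['confidence'],r['xy'],ground(s,r['xy'],z,T))
E
```

```text
[ 0.59901733 -0.03805579  0.10118534] [-1.79939211e+02  1.85185171e-02  1.05401530e+02] 4.85 0.05927902947016996
jig 0.72 [278.8, 133.4] [[0.58243457 0.02587785 0.        ]]
cork_block 0.91 [277.6, 231.9] [[ 0.59877721 -0.03658041  0.1       ]]
cork_block 0.26 [279.2, 33.5] [[0.56687247 0.0826759  0.1       ]]
```

View pics/w2.png

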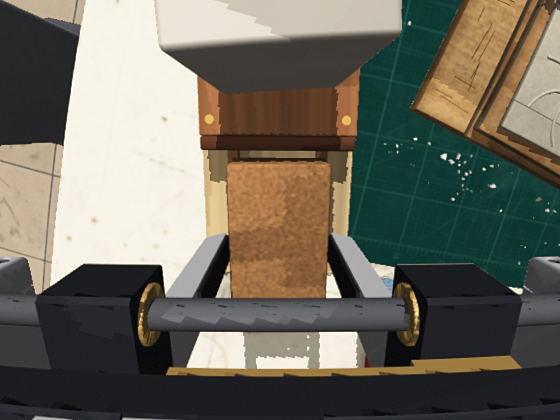

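```bash
python3 - <<'E'
from h import *
T=toolT();s=snapshot('wrist')
for uv,z in [([[202,137],[356,136]],.037),([[208.5,119.5],[346.5,120.5]],.018),([[229,164],[328,165]],.125)]:
    g=ground(s,uv,z,T); d=g[1]-g[0]; print(g.round(4),g.mean(0),np.linalg.norm(d),np.rad2deg(np.arctan2(d[1],d[0])))
E
```

```text
[[0.522  0.0061 0.037 ]
 [0.6449 0.0408 0.037 ]] [0.5834855 0.0234472 0.037    ] 0.12766343297099017 15.744740194838686
[[0.52   0.021  0.018 ]
 [0.6371 0.0523 0.018 ]] [0.57856932 0.03661819 0.018     ] 0.12121561933544235 14.964736317423363
[[0.5599 0.002  0.125 ]
 [0.614  0.0163 0.125 ]] [0.58692943 0.0091304  0.125     ] 0.055912944574223675 14.798876815700725
```

drive_tool(deltas="0 0 0.3 0 0 0 50; 0 0 0.55 0 0 0 50; 0 0 0.7 0 0 0 50; 0 0 0.7 0 0 0 50")

```text
time: 5.5
tool_pos: [0.5972, -0.0373, 0.0287]
ee_rot: [-3.136, -0.002, 1.84]
wrist_force: [0.2, -0.3, -1.4]
width: 0.0594
finger_force: 30.0
```

drive_tool(deltas="0 0 0.08 0 0 0 50; 0 0 0.16 0 0 0 50; 0 0 0.172 0 0 0 50; 0 0 0.172 0 0 0 50")

```text
time: 5.9
tool_pos: [0.5996, -0.0372, 0.0146]
ee_rot: [3.141, 0.0, 1.84]
wrist_force: [-0.5, 0.6, -0.7]
width: 0.0594
finger_force: 30.0
```

drive_tool(deltas="0 0 0.005 0 0 0 50; 0 0 0.005 0 0 0 80; 0 0 0.005 0 0 0 80; 0 0 0.005 0 0 0 80; 0 0 0.005 0 0 0 80")

```text
time: 6.4
tool_pos: [0.5996, -0.0372, 0.0142]
ee_rot: [3.141, 0.0, 1.84]
wrist_force: [-0.3, -1.1, 0.9]
width: 0.08
finger_force: 0.0
```

drive_tool(deltas="0 0 -0.2 0 0 0 80; 0 0 -0.6 0 0 0 80; 0 0 -1 0 0 0 80; 0 0 -1 0 0 0 80; 0 0 -1 0 0 0 80")

```text
time: 6.9
tool_pos: [0.6004, -0.0373, 0.1155]
ee_rot: [3.139, 0.001, 1.84]
wrist_force: [-0.7, 0.2, 0.2]
width: 0.0798
finger_force: 0.0
```

```bash
python3 - <<'E'
from h import *
o=robot.get_obs();T=toolT(o);print(o['tool_pos'],np.rad2deg(o['ee_rot']),o['time'],o['width'])
s=snapshot('wrist');save(s,'w3.png')
for r in finder.masks_of('wrist','cork_block')[:2]:
    m=r['region'];c=max(cv2.findContours(m.astype('uint8'),0,cv2.CHAIN_APPROX_NONE)[0],key=cv2.contourArea)[:,0]
    g=ground(s,c,.038,T)[:,:2]; print(r['confidence'],cv2.minAreaRect(g.astype('float32')*1000))
s=snapshot('scene')
for c in ['scene','top']:
    if c=='top': s=snapshot(c)
    for t,z in [('carving_block',.018),('block_mid',.093)]:
        for r in finder.landmark_of(c,t)[:1]: print(c,t,r['confidence'],ground(s,r['xy'],z))
    for r in finder.masks_of(c,'carving_block')[:1]:
        m=r['region'];q=max(cv2.findContours(m.astype('uint8'),0,cv2.CHAIN_APPROX_NONE)[0],key=cv2.contourArea)
        print(cv2.approxPolyDP(cv2.convexHull(q),3,True)[:,0].tolist())
E
```

```text
[ 0.60036087 -0.03734575  0.11553898] [1.79829071e+02 8.31199626e-02 1.05443498e+02] 6.9 0.07981429220511704
0.95 ((600.315185546875, -35.84260559082031), (59.73716735839844, 100.86857604980469), 15.345376968383789)
scene carving_block 0.88 [[0.56307187 0.10156578 0.018     ]]
scene block_mid 0.92 [[0.56272463 0.10688214 0.093     ]]
[[217, 99], [227, 104], [240, 171], [213, 187], [189, 168], [182, 118]]
top carving_block 0.73 [[0.55954546 0.10944781 0.018     ]]
[[198, 205], [210, 242], [188, 249]]
```

View pics/w3.png

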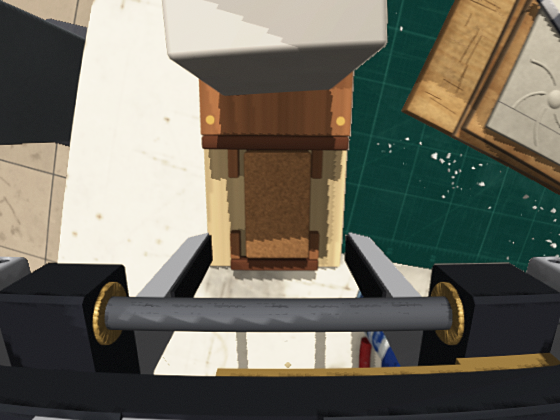

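```bash
cat >> h.py <<'E'
th=np.deg2rad(-75+.2); O=np.array([.5824,.026,0]); u=np.array([np.cos(th),np.sin(th),0]); v=np.array([-u[1],u[0],0]); w=np.array([0,0,1.])
J=np.c_[u,v,w]
def jp(x,y,z): return O+J@np.array([x,y,z])
def toj(p): return (np.asarray(p)-O)@J
def lean(d,dyaw=0):
    a=np.deg2rad(d); return R.from_euler('z',dyaw,degrees=True)*R.from_matrix(np.c_[-u*np.cos(a)-w*np.sin(a),v,u*np.sin(a)-w*np.cos(a)])
E
python3 - <<'E'
from h import *
s=snapshot('top'); uv=np.array([[55,175],[262,113],[325,345],[115,405]])/5.3+[140,175]
g=ground(s,uv-0.4,.168); j=toj(g); print(j.round(4),j.mean(0)); 
for a,b in [(0,3),(1,2)]:
    d=j[a]-j[b]; print(np.rad2deg(np.arctan2(-d[0],d[1])))
print('now',toj(robot.get_obs()['tool_pos']))
T=toolT(); T=plan(jp(.066,0,.21),down(105.2),1)
print(); T=plan(jp(-.18,0,.215),lean(40),5,T)
print(); T=plan(jp(-.18,0,.042),lean(40),2,T)
E
```

```text
[[-0.1267  0.0443  0.168 ]
 [-0.039   0.0489  0.168 ]
 [-0.0349 -0.0497  0.168 ]
 [-0.1224 -0.0529  0.168 ]] [-0.08075518 -0.00235307  0.168     ]
2.498966208628814
2.388865029107678
now [ 0.06541295 -0.00023315  0.11358555]
[-0.006  0.002 -0.964 -0.    -0.     0.003]

[ 0.492 -0.    -0.01   0.    -0.089 -0.   ]
[ 0.486 -0.    -0.078  0.    -0.089 -0.   ]
[ 0.47  -0.    -0.145  0.    -0.089 -0.   ]
[ 0.445 -0.    -0.209  0.    -0.089 -0.   ]
[ 0.412 -0.    -0.269  0.    -0.089 -0.   ]

[ 0.556 -0.     0.663 -0.     0.    -0.   ]
[ 0.556 -0.     0.663 -0.     0.    -0.   ]
```

drive_tool(deltas="0 0 -0.4 0 0 0 60; 0 0 -0.8 0 0 0 60; 0 0 -1 0 0 0 60; 0 0 -1 0 0 0 60")

```text
time: 7.85
tool_pos: [0.6015, -0.0375, 0.2188]
ee_rot: [3.134, 0.004, 1.84]
wrist_force: [-0.3, 0.3, -0.6]
width: 0.0601
finger_force: 0.0
```

drive_tool(deltas="0.49 0 -0.01 0 -0.089 0 60; 0.49 0 -0.01 0 -0.089 0 60")

```text
time: 8.05
tool_pos: [0.5836, 0.0222, 0.2123]
ee_rot: [-3.139, 0.135, 1.858]
wrist_force: [-0.0, 0.0, -0.1]
width: 0.06
finger_force: 0.0
```

drive_tool(deltas="0.486 0 -0.078 0 -0.089 0 60; 0.486 0 -0.078 0 -0.089 0 60")

```text
time: 8.25
tool_pos: [0.5695, 0.0715, 0.2121]
ee_rot: [-3.136, 0.274, 1.863]
wrist_force: [0.6, 0.0, 0.1]
width: 0.0599
finger_force: 0.0
```

drive_tool(deltas="0.47 0 -0.145 0 -0.089 0 60; 0.47 0 -0.145 0 -0.089 0 60")

```text
time: 8.45
tool_pos: [0.5556, 0.1183, 0.2118]
ee_rot: [-3.133, 0.415, 1.865]
wrist_force: [0.6, 0.2, -0.3]
width: 0.0603
finger_force: 0.0
```

drive_tool(deltas="0.445 0 -0.209 0 -0.089 0 60; 0.445 0 -0.209 0 -0.089 0 60")

```text
time: 8.65
tool_pos: [0.5422, 0.1638, 0.2114]
ee_rot: [-3.129, 0.557, 1.867]
wrist_force: [0.1, -0.7, -0.9]
width: 0.06
finger_force: 0.0
```

drive_tool(deltas="0.412 0 -0.269 0 -0.089 0 60; 0.412 0 -0.269 0 -0.089 0 60; 0.412 0 -0.269 0 -0.089 0 60")

```text
time: 8.95
tool_pos: [0.5322, 0.2027, 0.2146]
ee_rot: [-3.131, 0.7, 1.854]
wrist_force: [0.1, -0.2, 0.7]
width: 0.0598
finger_force: 0.0
```

```bash
python3 - <<'E'
from h import *
o=robot.get_obs();T=toolT(o);print(toj(o['tool_pos']),o['time'],o['joint_positions'].round(2))
print(np.rad2deg((R.from_matrix(T[:3,:3]).inv()*lean(40)).as_rotvec()))
plan(jp(-.175,-.001,.042),lean(40),2)
s=snapshot('wrist');save(s,'w4.png')
E
```

```text
[-0.1836672  -0.00214871  0.21459265] 8.95 [ 0.66  0.3   1.23 -0.67  1.85  0.27]
[0.0756834  0.12699545 0.80188707]
[0.523 0.012 0.688 0.    0.001 0.004]
[0.522 0.009 0.688 0.    0.001 0.004]
```

View pics/w4.png

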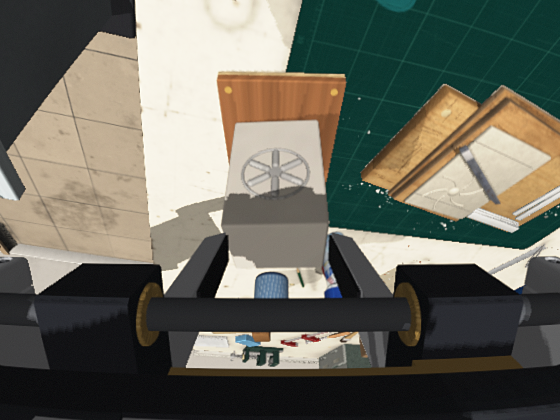

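drive_tool(deltas="0.25 0.01 0.33 0 0.001 0.008 60; 0.52 0.01 0.69 0 0.001 0.008 60; 0.52 0.01 0.69 0 0.001 0.008 60")

```text
time: 9.3
tool_pos: [0.5331, 0.191, 0.1262]
ee_rot: [-3.135, 0.7, 1.831]
wrist_force: [-0.5, -0.5, -0.6]
width: 0.06
finger_force: 0.0
```

drive_tool(deltas="0.25 0.01 0.33 0 0 0 60; 0.52 0.01 0.69 0 0 0 60; 0.52 0.01 0.69 0 0 0 60; 0.52 0.01 0.69 0 0 0 60")

```text
time: 9.7
tool_pos: [0.5401, 0.1905, 0.0485]
ee_rot: [3.129, 0.698, 1.821]
wrist_force: [0.6, -0.5, 0.5]
width: 0.0602
finger_force: 0.0
```

```bash
python3 - <<'E'
from h import *
o=robot.get_obs();T=toolT(o);print(toj(o['tool_pos']),o['time'],o['wrist_force'])
print(np.rad2deg((R.from_matrix(T[:3,:3]).inv()*lean(40)).as_rotvec()))
print(lean(40).inv().apply(u))
E
```

```text
[-0.1698397   0.00226542  0.04853336] 9.7 [ 0.58145183 -0.54341744  0.48692032]
[ 0.13871673  0.01098364 -0.66201091]
[-7.66044443e-01  2.78937221e-17  6.42787610e-01]
```

drive_tool(deltas="-0.08 -0.01 0.064 0 0 -0.004 60; -0.153 -0.02 0.129 0 0 -0.006 60; -0.23 -0.02 0.193 0 0 -0.006 60; -0.23 -0.02 0.193 0 0 -0.006 60")

```text
time: 10.1
tool_pos: [0.5454, 0.1607, 0.0476]
ee_rot: [3.136, 0.697, 1.833]
wrist_force: [-0.3, 0.6, -0.3]
width: 0.0602
finger_force: 0.0
```

```bash
python3 - <<'E'
from h import *
o=robot.get_obs();T=toolT(o);print(toj(o['tool_pos']),o['time'],o['wrist_force'])
print(np.rad2deg((R.from_matrix(T[:3,:3]).inv()*lean(40)).as_rotvec()))
E
```

```text
[-0.13971637 -0.00036775  0.04760299] 10.1 [-0.32235483  0.57085308 -0.29015289]
[ 0.17587361 -0.03948477 -0.14277835]
```

drive_tool(deltas="0.032 0 0.038 0 0 0 60; -0.007 0 0.07 0 0 0 60; -0.045 0 0.102 0 0 0 60; -0.083 0 0.134 0 0 0 60; -0.083 0 0.134 0 0 0 60")

```text
time: 10.6
tool_pos: [0.5488, 0.147, 0.0412]
ee_rot: [3.139, 0.698, 1.836]
wrist_force: [0.6, 0.1, 0.2]
width: 0.06
finger_force: 0.0
```

drive_tool(deltas="-0.031 0 0.026 0 0 0 60; -0.061 0 0.051 0 0 0 60; -0.092 0 0.077 0 0 0 60; -0.123 0 0.103 0 0 0 60; -0.123 0 0.103 0 0 0 60")

```text
time: 11.1
tool_pos: [0.5533, 0.1321, 0.0413]
ee_rot: [3.138, 0.697, 1.836]
wrist_force: [0.9, 3.3, -1.8]
width: 0.0603
finger_force: 1.4
```

```bash
python3 - <<'E'
from h import *
o=robot.get_obs();T=toolT(o);print(toj(o['tool_pos']),o['time'],o['wrist_force']@J)
print(np.rad2deg((R.from_matrix(T[:3,:3]).inv()*lean(40)).as_rotvec()))
E
```

```text
[-0.11003444 -0.00029141  0.04131032] 11.1 [-2.94855434  1.7583287  -1.75920192]
[ 0.18662974 -0.05834467 -0.0184583 ]
```

drive_tool(deltas="-0.023 0 0.019 0 0 0 60; -0.046 0 0.038 0 0 0 60; -0.069 0 0.058 0 0 0 60; -0.077 0 0.064 0 0 0 60; -0.077 0 0.064 0 0 0 60")

```text
time: 11.6
tool_pos: [0.5554, 0.1222, 0.0412]
ee_rot: [3.14, 0.698, 1.836]
wrist_force: [-0.9, 4.0, 1.2]
width: 0.0599
finger_force: 1.9
```

drive_tool(deltas="-0.015 0 0.013 0 0 0 60; -0.023 0 0.019 0 0 0 60; -0.023 0 0.019 0 0 0 60")

```text
time: 11.9
tool_pos: [0.5563, 0.1195, 0.0412]
ee_rot: [3.14, 0.698, 1.836]
wrist_force: [-1.4, 3.9, 0.6]
width: 0.06
finger_force: 2.0
```

```bash
python3 - <<'E'
from h import *
o=robot.get_obs();T=toolT(o);print(toj(o['tool_pos']),o['time'],o['wrist_force']@J)
print(np.rad2deg((R.from_matrix(T[:3,:3]).inv()*lean(40)).as_rotvec()))
E
```

```text
[-0.09705451 -0.00072574  0.04121854] 11.9 [-4.16019492 -0.35895333  0.55625742]
[ 0.12697126 -0.02800767  0.00844409]
```

drive_tool(deltas="-0.015 0 0.013 0 0 0 60; -0.015 0 0.013 0 0 0 60")

```text
time: 12.1
tool_pos: [0.5569, 0.1175, 0.0412]
ee_rot: [3.139, 0.698, 1.836]
wrist_force: [-0.8, 3.7, 0.4]
width: 0.0597
finger_force: 1.9
```

drive_tool(deltas="-0.015 0 0.013 0 0 0 60; -0.015 0 0.013 0 0 0 60")

```text
time: 12.3
tool_pos: [0.5575, 0.1156, 0.0413]
ee_rot: [3.139, 0.698, 1.836]
wrist_force: [-1.8, 3.2, -1.2]
width: 0.0597
finger_force: 1.9
```

```bash
python3 - <<'E'
from h import *
o=robot.get_obs();T=toolT(o);print(toj(o['tool_pos']),o['time'],o['wrist_force']@J)
print(np.rad2deg((R.from_matrix(T[:3,:3]).inv()*lean(40)).as_rotvec()))
s=snapshot('scene');save(s,'s5.png');save(snapshot('top'),'t5.png')
a=cv2.resize(cv2.imread('pics/s5.png')[80:280,140:390],None,fx=1.6,fy=2); b=cv2.resize(cv2.imread('pics/t5.png')[150:290,130:305],None,fx=2.28,fy=2.85)
cv2.imwrite('pics/both5.png',np.hstack([a[:399],b[:399]]))
E
```

```text
[-0.09304116 -0.00057137  0.04125392] 12.3 [-3.51200724 -0.90416816 -1.1700598 ]
[ 0.14362964 -0.02195524  0.00520453]
```

View pics/both5.png

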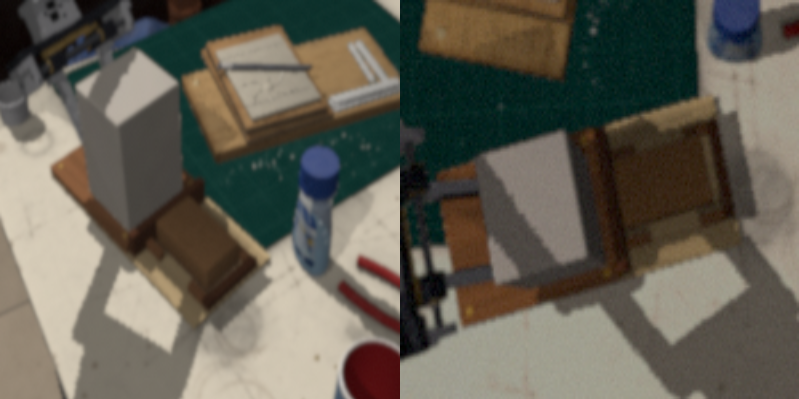

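drive_tool(deltas="-0.015 0 0.013 0 0 0 60; -0.015 0 0.013 0 0 0 60")

```text
time: 12.6
tool_pos: [0.558, 0.1138, 0.0412]
ee_rot: [3.139, 0.698, 1.836]
wrist_force: [-2.0, 4.1, -0.4]
width: 0.0601
finger_force: 2.0
```

drive_tool(deltas="-0.015 0 0.013 0 0 0 60; -0.015 0 0.013 0 0 0 60")

```text
time: 12.8
tool_pos: [0.5586, 0.1119, 0.0412]
ee_rot: [3.139, 0.698, 1.836]
wrist_force: [-0.6, 3.4, -1.1]
width: 0.0602
finger_force: 2.0
```

drive_tool(deltas="-0.015 0 0.013 0 0 0 60; -0.015 0 0.013 0 0 0 60")

```text
time: 13.0
tool_pos: [0.5591, 0.11, 0.0412]
ee_rot: [3.139, 0.698, 1.836]
wrist_force: [-1.0, 5.1, 0.4]
width: 0.0601
finger_force: 2.0
```

```bash
python3 - <<'E'
from h import *
o=robot.get_obs();T=toolT(o);print(toj(o['tool_pos']),o['time'],o['wrist_force']@J)
s=snapshot('wrist')
for r in finder.landmark_of('wrist','jig')[:1]: print('jig',r['confidence'],toj(ground(s,r['xy'],0,T)))
for c in ['scene','top']:
    s=snapshot(c)
    for t,z in [('jig',0),('carving_block',.018),('block_mid',.093)]:
        for r in finder.landmark_of(c,t)[:1]: print(c,t,r['confidence'],toj(ground(s,r['xy'],z)))
    q=proj(s,[jp(x,y,z) for z in (.018,.168) for x in (-.09,0) for y in (-.05,.05)]+[jp(x,y,.037) for x in (0,.012) for y in (-.065,.065)])
    save(s,'x.png'); im=cv2.imread('pics/x.png'); k=4
    im=cv2.resize(im,None,fx=k,fy=k,interpolation=cv2.INTER_CUBIC)
    for i,p in enumerate(q): cv2.circle(im,tuple(int(a*k+k/2) for a in p),3,(0,255,0) if i<8 else (0,0,255),-1)
    a=im[90*k:235*k,155*k:255*k] if c=='scene' else im[185*k:285*k,150*k:250*k]
    cv2.imwrite('pics/%s6.png'%c,a)
a,b=[cv2.imread('pics/%s6.png'%c) for c in('scene','top')]
cv2.imwrite('pics/both6.png',np.hstack([a,np.vstack([b,np.zeros((a.shape[0]-b.shape[0],b.shape[1],3),'uint8')])])[:600])
E
```

```text
[-0.08714948 -0.00046193  0.04119391] 13.0 [-5.1601801   0.411549    0.42130575]
scene jig 0.7 [[-0.00124478 -0.00452041  0.        ]]
scene carving_block 0.61 [[-0.0491033  -0.01263946  0.018     ]]
scene block_mid 0.75 [[-0.0521615  -0.00080985  0.093     ]]
top jig 0.73 [[-0.00227552 -0.00766647  0.        ]]
top carving_block 0.96 [[-0.05068951 -0.00463724  0.018     ]]
```

View pics/both6.png

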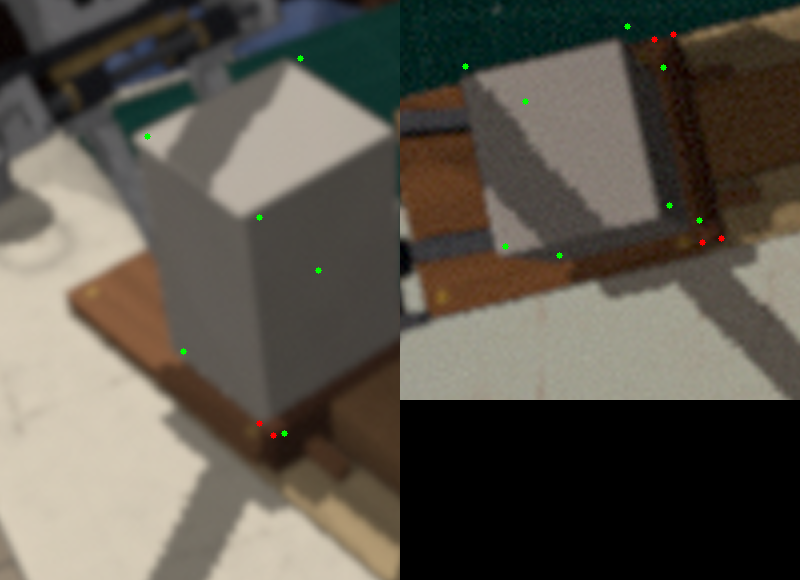

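drive_tool(deltas="-0.015 0 0.013 0 0 0 60; -0.015 0 0.013 0 0 0 60")

```text
time: 13.7
tool_pos: [0.5596, 0.1082, 0.0412]
ee_rot: [3.139, 0.697, 1.836]
wrist_force: [-1.3, 5.1, 0.6]
width: 0.0602
finger_force: 2.1
```

drive_tool(deltas="-0.015 0 0.013 0 0 0 60; -0.015 0 0.013 0 0 0 60")

```text
time: 13.9
tool_pos: [0.5601, 0.1063, 0.0412]
ee_rot: [3.139, 0.697, 1.836]
wrist_force: [-1.5, 3.7, 0.6]
width: 0.0599
finger_force: 2.1
```

```bash
python3 - <<'E'
from h import *
o=robot.get_obs();T=toolT(o);print(toj(o['tool_pos']),o['time'],o['wrist_force']@J)
E
```

```text
[-0.08330316 -0.00042394  0.04116672] 13.9 [-3.98135397 -0.45655633  0.60596249]
```

drive_tool(deltas="-0.015 0 0.013 0 0 0 60; -0.015 0 0.013 0 0 0 60")

```text
time: 14.1
tool_pos: [0.5607, 0.1044, 0.0411]
ee_rot: [3.139, 0.698, 1.836]
wrist_force: [-1.5, 3.1, 1.1]
width: 0.0603
finger_force: 2.1
```

drive_tool(deltas="-0.015 0 0.013 0 0 0 60; -0.015 0 0.013 0 0 0 60")

```text
time: 14.3
tool_pos: [0.5614, 0.1033, 0.0411]
ee_rot: [3.137, 0.696, 1.836]
wrist_force: [-1.1, 5.6, 1.0]
width: 0.0597
finger_force: 3.3
```

```bash
python3 - <<'E'
from h import *
o=robot.get_obs();T=toolT(o);print(toj(o['tool_pos']),o['time'],o['wrist_force']@J)
for c in ['scene','top']:
    s=snapshot(c)
    for t,z in [('jig',0),('carving_block',.018),('block_mid',.093)]:
        for r in finder.landmark_of(c,t)[:1]: print(c,t,r['confidence'],toj(ground(s,r['xy'],z)))
E
```

```text
[-8.01279962e-02 -2.75064696e-05  4.11099892e-02] 14.3 [-5.66359221  0.35087561  1.03067724]
scene jig 0.85 [[-0.00351607 -0.00552445  0.        ]]
scene carving_block 0.94 [[-0.03942163 -0.01476282  0.018     ]]
scene block_mid 0.63 [[-0.04521285 -0.00649434  0.093     ]]
top jig 0.83 [[-0.00017967  0.0013392   0.        ]]
top carving_block 0.96 [[-0.03977563 -0.00422699  0.018     ]]
```

drive_tool(deltas="-0.008 0 0.006 0 0 0 60; -0.015 0 0.013 0 0 0 60; -0.015 0 0.013 0 0 0 60")

```text
time: 15.0
tool_pos: [0.5616, 0.1031, 0.041]
ee_rot: [3.137, 0.693, 1.836]
wrist_force: [-3.0, 11.9, 2.8]
width: 0.0602
finger_force: 5.9
```

drive_tool(deltas="-0.008 0 0.006 0 0 0 60; -0.015 0 0.013 0 0 0 60; -0.015 0 0.013 0 0 0 60")

```text
time: 15.3
tool_pos: [0.5618, 0.1029, 0.041]
ee_rot: [3.136, 0.69, 1.836]
wrist_force: [-6.0, 16.5, 5.0]
width: 0.0601
finger_force: 8.7
```

```bash
python3 - <<'E'
from h import *
o=robot.get_obs();T=toolT(o);print(toj(o['tool_pos']),o['time'],o['wrist_force']@J,o['finger_force'])
s=snapshot('scene');save(s,'s7.png');save(snapshot('top'),'t7.png')
a=cv2.resize(cv2.imread('pics/s7.png')[90:240,155:305],None,fx=2.66,fy=3); b=cv2.resize(cv2.imread('pics/t7.png')[180:280,150:250],None,fx=4,fy=4)
cv2.imwrite('pics/both7.png',np.hstack([a[:399],b[:399]]))
E
```

```text
[-0.07964384  0.00025072  0.04099146] 15.3 [-17.48788506  -1.48405138   4.98079926] 8.715827747946605
```

View pics/both7.png

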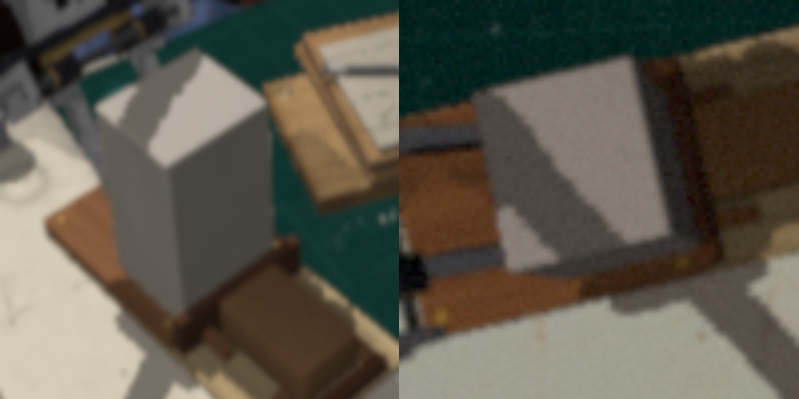

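drive_tool(deltas="0.12 0 -0.1 0 0 0 60; 0.26 0 -0.22 0 0 0 60; 0.26 0 -0.22 0 0 0 60; 0.26 0 -0.22 0 0 0 60")

```text
time: 15.8
tool_pos: [0.5531, 0.1313, 0.0409]
ee_rot: [3.14, 0.699, 1.838]
wrist_force: [-0.2, -0.1, 0.6]
width: 0.0599
finger_force: 0.0
```

drive_tool(deltas="-0.3 0 -0.36 0 0 0 60; -0.688 0 -0.82 0 0 0 60; -0.688 0 -0.82 0 0 0 60; -0.688 0 -0.82 0 0 0 60")

```text
time: 16.2
tool_pos: [0.5544, 0.1313, 0.151]
ee_rot: [3.131, 0.697, 1.83]
wrist_force: [-0.8, 0.1, 0.0]
width: 0.0601
finger_force: 0.0
```

```bash
python3 - <<'E'
from h import *
o=robot.get_obs();T=toolT(o);print(toj(o['tool_pos']),o['time'],o['wrist_force']@J,o['finger_force'])
print(np.rad2deg((R.from_matrix(T[:3,:3]).inv()*lean(40)).as_rotvec()))
for c in ['scene','top']:
    s=snapshot(c)
    for t,z in [('jig',0),('carving_block',.018),('block_mid',.093)]:
        for r in finder.landmark_of(c,t)[:1]: print(c,t,r['confidence'],toj(ground(s,r['xy'],z)))
E
```

```text
[-0.10894737  0.00056067  0.15103069] 16.2 [-0.3525438 -0.7274571  0.01631  ] 0.0
[ 0.37094724 -0.09058836 -0.25434095]
scene jig 0.6 [[-0.00667606  0.00076811  0.        ]]
scene carving_block 0.57 [[-0.03215676 -0.00766772  0.018     ]]
scene block_mid 0.76 [[-0.04062832 -0.0069398   0.093     ]]
top jig 0.62 [[0.00016993 0.00284203 0.        ]]
top carving_block 0.81 [[-0.04935858 -0.0044481   0.018     ]]
top block_mid 0.69 [[ 0.36363159 -0.02393039  0.093     ]]
```

drive_tool(deltas="-0.077 -0.04 0.064 0 0 -0.003 60; -0.15 -0.04 0.129 0 0 -0.003 60; -0.19 -0.04 0.16 0 0 -0.003 60; -0.19 -0.04 0.16 0 0 -0.003 60")

```text
time: 17.0
tool_pos: [0.5558, 0.1052, 0.1483]
ee_rot: [-3.141, 0.698, 1.841]
wrist_force: [-0.3, 0.1, -0.4]
width: 0.0599
finger_force: 0.0
```

drive_tool(deltas="-0.038 0 0.032 0 0 0 60; -0.077 0 0.064 0 0 0 60; -0.115 0 0.096 0 0 0 60; -0.153 0 0.129 0 0 0 60; -0.192 0 0.161 0 0 0 60")

```text
time: 17.5
tool_pos: [0.5628, 0.0841, 0.1552]
ee_rot: [3.133, 0.698, 1.835]
wrist_force: [-12.0, 14.7, 27.5]
width: 0.06
finger_force: 16.1
```

```bash
python3 - <<'E'
from h import *
o=robot.get_obs();T=toolT(o);print(toj(o['tool_pos']),o['time'],o['wrist_force']@J,o['finger_force'])
print(np.rad2deg((R.from_matrix(T[:3,:3]).inv()*lean(40)).as_rotvec()))
s=snapshot('scene');save(s,'s8.png');save(snapshot('top'),'t8.png')
a=cv2.resize(cv2.imread('pics/s8.png')[90:240,155:305],None,fx=2.66,fy=3); b=cv2.resize(cv2.imread('pics/t8.png')[180:280,150:250],None,fx=4,fy=4)
cv2.imwrite('pics/both8.png',np.hstack([a[:399],b[:399]]))
E
```

```text
[-0.06124027 -0.00363563  0.15520197] 17.5 [-17.29908758  -7.77238632  27.54505141] 16.142387771978974
[ 0.44686    -0.02956393 -0.0321808 ]
```

View pics/both8.png

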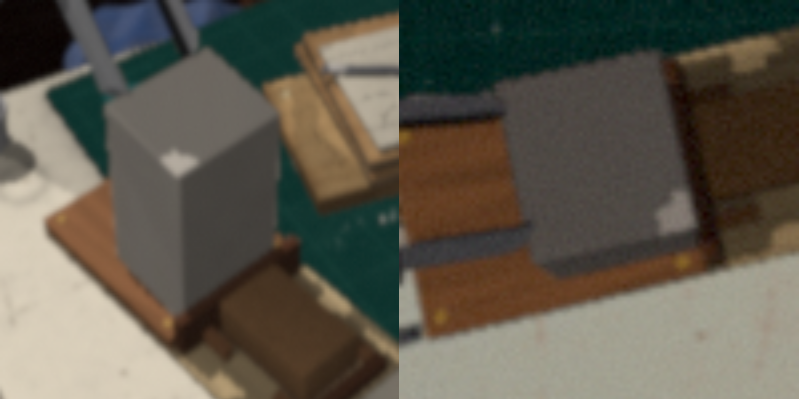

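drive_tool(deltas="-0.064 0 -0.077 0 0 0 60; -0.064 0 -0.077 0 0 0 60; -0.133 0 -0.058 0 0 0 60; -0.2 0 -0.036 0 0 0 60")

```text
time: 18.0
tool_pos: [0.5657, 0.0687, 0.1627]
ee_rot: [-3.137, 0.698, 1.844]
wrist_force: [-0.9, -0.1, 0.5]
width: 0.0605
finger_force: 0.0
```

```bash
python3 - <<'E'
from h import *
o=robot.get_obs();T=toolT(o);print(toj(o['tool_pos']),o['time'],o['wrist_force']@J,o['finger_force'])
E
```

```text
[-0.04556104 -0.00495481  0.16268386] 18.0 [-0.13600757 -0.94273142  0.48018685] 0.0
```

```bash
cat >> h.py <<'E'
from scipy.optimize import minimize
def fit(cams=('scene','top'),init=(0,-5,0,0)):
    """tilt a (deg), lateral y, yaw (deg), along x of foot edge (mm) from the masks"""
    ms=[]
    for c in cams:
        s=snapshot(c); r=finder.masks_of(c,'carving_block')
        if r: ms.append((s,r[0]['region'])); print(c,r[0]['confidence'],r[0]['region'].sum())
    B=np.array([[x,y,z] for x in (-.09,0) for y in (-.05,.05) for z in (0,.15)])
    def cost(p):
        a,y,yw,x=p; P=R.from_euler('ZY',[yw,a],degrees=True).apply(B)+[x/1e3,y/1e3,.018]; P[:,2]+=max(0,.018-P[:,2].min())
        t=0
        for s,m in ms:
            k=np.zeros(m.shape,'uint8'); q=proj(s,O+P@J.T); cv2.fillConvexPoly(k,cv2.convexHull((q*16).astype(np.int32)),1,shift=4)
            k=k>0; t+=1-(k&m).sum()/(k|m).sum()
        return t
    best=min((minimize(cost,[a,*init[1:]],method='Nelder-Mead',options=dict(initial_simplex=np.array([a,*init[1:]])+np.vstack([np.zeros(4),np.diag([6,6,4,6])]),maxiter=150)) for a in (0,15,30,45,88)),key=lambda r:r.fun)
    print('fit tilt,y,yaw,x',best.x.round(1),round(best.fun,3))
E
python3 - <<'E'
from h import *
fit()
E
```

```text
scene 0.57 4324
top 0.6 2137
fit tilt,y,yaw,x [ 2.7 -5.   0.3 -3.2] 0.206
```

drive_tool(deltas="-0.129 0 -0.153 0 0 0 60; 0.2 0 -0.44 0 0 0 60; 0.56 0 -0.73 0 0 0 60; 0.56 0 -0.73 0 0 0 60")

```text
time: 18.6
tool_pos: [0.5416, 0.1609, 0.1845]
ee_rot: [3.142, 0.695, 1.847]
wrist_force: [1.0, -0.1, 0.5]
width: 0.0601
finger_force: 0.0
```

drive_tool(deltas="0.25 0 0.3 0 0 0 60; 0.44 0 0.53 0 0 0 60; 0.44 0 0.53 0 0 0 60")

```text
time: 18.9
tool_pos: [0.5397, 0.1543, 0.111]
ee_rot: [-3.129, 0.7, 1.85]
wrist_force: [-0.7, -0.4, -1.2]
width: 0.0602
finger_force: 0.0
```

drive_tool(deltas="0.25 0 0.3 0 0 0 60; 0.44 0 0.53 0 0 0 60; 0.44 0 0.53 0 0 0 60; 0.44 0 0.53 0 0 0 60")

```text
time: 19.3
tool_pos: [0.543, 0.1553, 0.048]
ee_rot: [3.141, 0.698, 1.841]
wrist_force: [0.2, -0.1, 0.5]
width: 0.06
finger_force: 0.0
```

```bash
python3 - <<'E'
from h import *
o=robot.get_obs();T=toolT(o);print(toj(o['tool_pos']),o['time'],o['wrist_force']@J,o['finger_force'])
print(np.rad2deg((R.from_matrix(T[:3,:3]).inv()*lean(40)).as_rotvec()))
fit()
E
```

```text
[-0.13513776 -0.00410876  0.04804287] 19.3 [0.18584338 0.18249119 0.50716616] 0.0
[0.225289   0.01859912 0.20172121]
scene 0.72 4451
top 0.82 2288
fit tilt,y,yaw,x [ 3.2 -6.9 -0.5 -5.2] 0.108
```

drive_tool(deltas="0.077 0 0.092 0 0 0.002 60; -0.08 0 0.22 0 0 0.002 60; -0.2 0 0.32 0 0 0.002 60; -0.283 0 0.394 0 0 0.002 60; -0.283 0 0.394 0 0 0.002 60")

```text
time: 20.0
tool_pos: [0.5546, 0.1087, 0.034]
ee_rot: [3.14, 0.698, 1.836]
wrist_force: [0.1, 0.6, -0.0]
width: 0.0602
finger_force: 0.0
```

drive_tool(deltas="-0.015 0 0.013 0 0 0 60; -0.031 0 0.026 0 0 0 60; -0.031 0 0.026 0 0 0 60")

```text
time: 20.3
tool_pos: [0.5556, 0.1066, 0.0339]
ee_rot: [3.14, 0.697, 1.838]
wrist_force: [-0.1, -0.1, -0.0]
width: 0.0599
finger_force: 0.0
```

drive_tool(deltas="-0.015 0 0.013 0 0 0 60; -0.015 0 0.013 0 0 0 60")

```text
time: 20.5
tool_pos: [0.5561, 0.1048, 0.0338]
ee_rot: [3.14, 0.697, 1.838]
wrist_force: [-0.0, -0.2, -0.2]
width: 0.0602
finger_force: 0.4
```

drive_tool(deltas="-0.015 0 0.013 0 0 0 60; -0.015 0 0.013 0 0 0 60")

```text
time: 20.7
tool_pos: [0.5565, 0.1035, 0.0337]
ee_rot: [3.14, 0.696, 1.838]
wrist_force: [-1.6, 5.1, 1.0]
width: 0.0599
finger_force: 2.3
```

```bash
python3 - <<'E'
from h import *
o=robot.get_obs();T=toolT(o);print(toj(o['tool_pos']),o['time'],o['wrist_force']@J,o['finger_force'])
fit()
E
```

```text
[-0.0815655  -0.00465926  0.03372383] 20.7 [-5.30296657 -0.25232824  0.96825332] 2.32423275221322
scene 0.84 4443
top 0.78 2348
fit tilt,y,yaw,x [ 2.2 -5.8 -0.7 -3. ] 0.102
```

drive_tool(deltas="-0.015 0 0.013 0 0 0 60; -0.015 0 0.013 0 0 0 60")

```text
time: 21.1
tool_pos: [0.5572, 0.1022, 0.0337]
ee_rot: [3.139, 0.695, 1.838]
wrist_force: [-3.0, 6.8, 2.3]
width: 0.0601
finger_force: 3.7
```

drive_tool(deltas="-0.015 0 0.013 0 0 0 60; -0.015 0 0.013 0 0 0 60")

```text
time: 21.3
tool_pos: [0.5574, 0.102, 0.0336]
ee_rot: [3.138, 0.692, 1.838]
wrist_force: [-4.5, 12.0, 3.4]
width: 0.0601
finger_force: 6.4
```

drive_tool(deltas="-0.008 0 0.006 0 0 0 60; -0.008 0 0.006 0 0 0 60")

```text
time: 21.5
tool_pos: [0.5575, 0.1019, 0.0336]
ee_rot: [3.137, 0.69, 1.838]
wrist_force: [-7.1, 14.2, 3.8]
width: 0.0596
finger_force: 7.7
```

drive_tool(deltas="0.1 0 -0.09 0 0 0 60; 0.215 0 -0.18 0 0 0 60; 0.215 0 -0.18 0 0 0 60; 0.215 0 -0.18 0 0 0 60")

```text
time: 21.9
tool_pos: [0.5505, 0.1246, 0.0336]
ee_rot: [3.141, 0.699, 1.84]
wrist_force: [0.9, 0.1, -0.6]
width: 0.0602
finger_force: 0.0
```

drive_tool(deltas="-0.28 0 -0.33 0 0 0 60; -0.566 0 -0.674 0 0 0 60; -0.566 0 -0.674 0 0 0 60; -0.566 0 -0.674 0 0 0 60; -0.566 0 -0.674 0 0 0 60")

```text
time: 22.4
tool_pos: [0.5497, 0.1238, 0.1204]
ee_rot: [-3.139, 0.698, 1.84]
wrist_force: [0.3, 0.5, 0.9]
width: 0.0599
finger_force: 0.0
```

```bash
python3 - <<'E'
from h import *
o=robot.get_obs();T=toolT(o);print(toj(o['tool_pos']),o['time'],o['wrist_force']@J,o['finger_force'])
print(np.rad2deg((R.from_matrix(T[:3,:3]).inv()*lean(40)).as_rotvec()))
s=122
f=lambda a:np.array([-90*np.cos(a)+s*np.sin(a),90*np.sin(a)+s*np.cos(a)])
for d in range(0,56,5):
    q=f(np.deg2rad(d))-f(0); print(d,q.round(1),(lean(40).inv().apply(u*q[0]+w*q[1])/100).round(3))
E
```

```text
[-0.10299287 -0.0059233   0.12037067] 22.4 [-0.42312624  0.4026712   0.88253457] 0.0
[ 0.01343944 -0.00560087  0.16300628]
0 [0. 0.] [0. 0. 0.]
5 [11.   7.4] [-0.132 -0.     0.014]
10 [22.6 13.8] [-0.261  0.     0.039]
15 [34.6 19.1] [-0.388  0.     0.076]
20 [47.2 23.4] [-0.512 -0.     0.124]
25 [60.  26.6] [-0.631  0.     0.182]
30 [73.1 28.7] [-0.744 -0.     0.25 ]
35 [86.3 29.6] [-0.851 -0.     0.328]
40 [99.5 29.3] [-0.95  -0.     0.415]
45 [112.6  27.9] [-1.042  0.     0.51 ]
50 [125.6  25.4] [-1.125  0.     0.613]
55 [138.3  21.7] [-1.199  0.     0.723]
```

drive_tool(deltas="-0.09 0 0.07 0 0 0.002 60; -0.15 0 0.126 0 0 0.002 60; -0.169 0 0.141 0 0 0.002 60; -0.169 0 0.141 0 0 0.002 60")

```text
time: 22.8
tool_pos: [0.5559, 0.1027, 0.1211]
ee_rot: [3.139, 0.697, 1.834]
wrist_force: [0.4, 0.2, -1.0]
width: 0.06
finger_force: 0.2
```

drive_tool(deltas="-0.066 0 0.007 0 0 0 60; -0.132 0 0.014 0 0 0 60; -0.197 0 0.026 0 0 0 60; -0.261 0 0.039 0 0 0 60; -0.261 0 0.039 0 0 0 60")

```text
time: 23.3
tool_pos: [0.5627, 0.0809, 0.1368]
ee_rot: [3.135, 0.698, 1.832]
wrist_force: [-1.0, 1.0, -0.6]
width: 0.0598
finger_force: 1.0
```

```bash
python3 - <<'E'
from h import *
o=robot.get_obs();T=toolT(o);print(toj(o['tool_pos']),o['time'],o['wrist_force']@J,o['finger_force'])
print(np.rad2deg((R.from_matrix(T[:3,:3]).inv()*lean(40)).as_rotvec()))
fit()
E
```

```text
[-0.0581779  -0.00464467  0.13679796] 23.3 [-1.26259342 -0.73399157 -0.62536984] 0.9621509746648371
[ 0.19981685 -0.01295292 -0.19219701]
scene 0.64 4205
top 0.81 2258
fit tilt,y,yaw,x [12.  -5.5 -3.  -7.1] 0.133
```

drive_tool(deltas="-0.064 0 0.018 0 0 0 60; -0.127 0 0.037 0 0 0 60; -0.19 0 0.061 0 0 0 60; -0.251 0 0.085 0 0 0 60; -0.251 0 0.085 0 0 0 60")

```text
time: 24.0
tool_pos: [0.5691, 0.0567, 0.1459]
ee_rot: [3.136, 0.698, 1.832]
wrist_force: [-1.3, 1.1, 3.1]
width: 0.0597
finger_force: 1.2
```

drive_tool(deltas="-0.06 0 0.029 0 0 0 60; -0.119 0 0.058 0 0 0 60; -0.176 0 0.092 0 0 0 60; -0.232 0 0.126 0 0 0 60; -0.232 0 0.126 0 0 0 60")

```text
time: 24.5
tool_pos: [0.5753, 0.0317, 0.1502]
ee_rot: [3.139, 0.698, 1.833]
wrist_force: [-0.1, -0.6, -0.3]
width: 0.0602
finger_force: 0.0
```

```bash
python3 - <<'E'
from h import *
o=robot.get_obs();T=toolT(o);print(toj(o['tool_pos']),o['time'],o['wrist_force']@J,o['finger_force'])
fit()
E
```

```text
[-0.0073433  -0.00539608  0.15016665] 24.5 [ 0.50898418 -0.24452233 -0.2971855 ] 0.0
scene 0.71 3617
top 0.78 2795
fit tilt,y,yaw,x [ 34.4  -3.8  -0.2 -11. ] 0.212
```

drive_tool(deltas="-0.053 0 0.039 0 0 0 60; -0.107 0 0.078 0 0 0 60; -0.156 0 0.121 0 0 0 60; -0.206 0 0.165 0 0 0 60")

```text
time: 25.1
tool_pos: [0.5825, 0.0067, 0.1511]
ee_rot: [3.137, 0.698, 1.834]
wrist_force: [-0.0, 0.0, 0.2]
width: 0.0599
finger_force: 0.0
```

```bash
python3 - <<'E'
from h import *
o=robot.get_obs();T=toolT(o);print(toj(o['tool_pos']),o['time'],o['wrist_force']@J,o['finger_force'])
fit()
for c in ['scene','top']:
    s=snapshot(c)
    for r in finder.landmark_of(c,'block_mid')[:2]: print(c,r['confidence'],toj(ground(s,r['xy'],.083)))
E
```

```text
[ 0.01861591 -0.00496126  0.15113863] 25.1 [-0.03150297 -0.03682592  0.2258173 ] 0.0
scene 0.88 3608
top 0.59 3122
fit tilt,y,yaw,x [ 46.7  -4.8  -3.1 -14.5] 0.214
```

drive_tool(deltas="0 0 -0.5 0 0 0 60; 0 0 -1 0 0 0 60; 0 0 -1 0 0 0 60; 0 0 -1 0 0 0 60")

```text
time: 25.9
tool_pos: [0.5658, 0.0705, 0.2288]
ee_rot: [3.134, 0.697, 1.834]
wrist_force: [-0.2, 0.2, -0.7]
width: 0.0602
finger_force: 0.0
```

```bash
cat >> h.py <<'E'
def fitlie(cams=('scene','top')):
    """lying block: x,y of middle (mm), yaw and remaining tilt (deg)"""
    for cc in [cams]+[(c,) for c in cams]:
        ms=[]
        for c in cc:
            s=snapshot(c); r=finder.masks_of(c,'carving_block')
            if r: ms.append((s,r[0]['region'],r[0]['confidence']))
        B=np.array([[x,y,z] for x in (-.075,.075) for y in (-.05,.05) for z in (-.045,.045)])
        def cost(p):
            P=R.from_euler('ZY',[p[2],p[3]],degrees=True).apply(B)+[p[0]/1e3,p[1]/1e3,.083]; t=0
            for s,m,_ in ms:
                k=np.zeros(m.shape,'uint8'); cv2.fillConvexPoly(k,cv2.convexHull((proj(s,O+P@J.T)*16).astype(np.int32)),1,shift=4)
                k=k>0; t+=1-(k&m).sum()/(k|m).sum()
            return t
        i=np.array([45,-4,0,0]); b=minimize(cost,i,method='Nelder-Mead',options=dict(initial_simplex=i+np.vstack([np.zeros(4),np.diag([15,8,5,8])]),maxiter=200))
        print('lying x,y,yaw,tilt',cc,b.x.round(1),round(b.fun,3),[m[2] for m in ms])
E
python3 - <<'E'
from h import *
o=robot.get_obs();T=toolT(o);print(toj(o['tool_pos']),o['time'],o['wrist_force']@J,o['finger_force'])
fitlie()
s=snapshot('wrist')
for t in ['carving_block','block_mid']:
    for r in finder.landmark_of('wrist',t)[:1]: print(t,r,toj(ground(s,r['xy'],.083,T)))
for c in ['scene','top']:
    s=snapshot(c)
    for t,z in [('block_mid',.083),('cork_block',.006),('mug',0),('glue_bottle',0)]:
        for r in finder.landmark_of(c,t)[:1]: g=ground(s,r['xy'],z); print(c,t,r['confidence'],g.round(3),toj(g).round(3))
E
```

```text
[-0.04734306 -0.00439044  0.22882681] 25.9 [-0.21100047 -0.1069131  -0.72064508] 0.0
lying x,y,yaw,tilt ('scene', 'top') [32.4 -5.5 -0.  -0.3] 0.108 [0.8, 0.7]
lying x,y,yaw,tilt ('scene',) [32.  -3.8  1.1  2.9] 0.051 [0.87]
lying x,y,yaw,tilt ('top',) [29.4 -3.8 -0.1  6.6] 0.082 [0.85]
carving_block {'xy': [276.4, 105.1], 'confidence': 0.73} [[-0.04618423 -0.00459958  0.083     ]]
scene cork_block 0.9 [[ 0.6   -0.043  0.006]] [[ 0.072 -0.001  0.006]]
scene mug 0.78 [[ 0.669 -0.339  0.   ]] [[ 0.375 -0.012  0.   ]]
scene glue_bottle 0.7 [[ 0.729 -0.125  0.   ]] [[0.184 0.102 0.   ]]
top mug 0.95 [[ 0.667 -0.347  0.   ]] [[ 0.382 -0.017  0.   ]]
top glue_bottle 0.78 [[ 0.735 -0.118  0.   ]] [[0.179 0.109 0.   ]]
```

drive_tool(deltas="0 0 -0.5 0 0 0 60; 0 0 -0.6 0 0 0 60; 0 0 -0.6 0 0 0 60")

```text
time: 27.25
tool_pos: [0.5558, 0.1077, 0.2758]
ee_rot: [3.131, 0.697, 1.832]
wrist_force: [-0.4, 0.5, -0.1]
width: 0.0599
finger_force: 0.0
```

```bash
python3 - <<'E'
from h import *
fitlie()
print(robot.get_obs()['time'],robot.close_job())
E
```

```text
lying x,y,yaw,tilt ('scene', 'top') [30.7 -3.5  1.1 -0.9] 0.071 [0.63, 0.65]
lying x,y,yaw,tilt ('scene',) [32.5 -4.1  1.8  3.3] 0.043 [0.94]
lying x,y,yaw,tilt ('top',) [29.1 -4.   0.3  3.6] 0.065 [0.9]
the job is handed in; nothing more can be done
27.65 None
```

Handed in at 27.7 s: the cork is flat in the bay and the block was slid to the fence and tipped onto it. By mask fits it lies flat and square, with its middle about 31 mm past the fence, near the low end of 30–60 mm. My first tip push slipped over the block's top and rocked it before I re-seated it. I viewed 11 pictures, one over the limit, so I did not check the end state or the rosette by eye.

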